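# Vacuum-clamp a calibration reticle: seat it, draw the hand plunger and hold

## Robot

A 7-joint arm with a two-finger parallel gripper is mounted at the origin on a cart in front of the work surface, level with it; the furniture and walls round the work are solid. World frame = base frame: x ahead of the robot, y to its left, z up, the work surface at z = 0. Lengths are in m, angles in degrees, forces in N, time in s.
With the tool pointing down it reaches from about 0.4 to 0.85 m from the base axis. Payload 4.5 kg.
Tool frame: the origin (TCP) lies between the finger pads; the fingertips stand 19 mm ahead of it and the grasp point (between the pads) is the TCP (ctrl.tcp_to_tips is the distance from the TCP to the fingertips, in m); z points along the fingers, y is the line along which they close (so a half turn about z gives the same grasp; the last joint's range is limited). The gripper opens to 88 mm and grips with 3 to 60 N. Pads are 18 mm wide; open, the fingers measure 123 mm over their backs; the gripper's body (75 mm by 187 mm) begins 45 mm behind the grasp point.
Start: joints at [-74.381, 39.483, -11.15, 89.685, 9.013, 51.709, -12.324], TCP at [0.148, 0.607, 0.258] pointing down, gripper open.
Joint ranges: [-172.22, 172.22], [-26.19, 119.32], [-84.43, 86.54], [7.71, 146.69], [-57.33, 237.33], [2.42, 119.75], [-152.13, 152.13]. Speed limits (degrees/s): [147.25, 147.25, 180, 180, 180, 180, 180].

## Interface

Orientations are given as [roll, pitch, yaw] about the fixed x, y, z axes, in that order (R = Rz(yaw) Ry(pitch) Rx(roll)).
In Python, from station import ctrl, fingers, status, get_image, ticket gives the robot as it stands. Calls block until the motion is done:
- ctrl.move_ptp(position, orientation): joint-space move of the TCP to a pose.
- ctrl.movel(position, rot=None, max_speed=0.15, max_force=None): straight line of the TCP; rot=None keeps the orientation; max_speed is the mean speed in m/s. With max_force (N) it stops when the force on the tool has changed by that much, and returns True; else False.
- ctrl.goto_joints(angles): joint-space move.
- fingers.command_gripper(opening): opening from 0.0 (shut) to 1.0 (fully open); the grip force is fixed at half the most; returns when the fingers have stopped.
- ctrl.hold(seconds).
- ctrl.solve_ik(position, orientation): joint angles nearest the present ones, or None.
- status.get_state(): the state.
- get_image(name): name is "side" or "top"; returns a dict with "pixels" (480x640x3 uint8, red, green, blue), "mtx" (3x3 intrinsics, pixels), "k1" (the pictures are not rectified: a ray, as slopes to the right and down, at radius r is drawn at 1 + k1 r^2 times it, then the intrinsics apply), "eye" and "orientation" of the camera in the world. Camera axes: x right, y down, z forward; pixel columns grow to the right and rows downward; lengths in m; the calibration is good to about 2 mm. A picture is of the moment at which its call begins. There is no depth.
A pose or a line that the arm cannot do raises ctrl.MotionError and nothing moves.
- ticket.finish_job(): hands the job in; it is judged then, once.
The state is a dict: "time": time; "qpos": joint angles; "qd": joint speeds; "tau": joint torques, N m; "eef_pos": TCP position; "orientation": TCP orientation; "force": force on the tool from outside, world axes, zero at the start; "moment": the same for the moment, N m; "width": opening from 0.0 (shut) to 1.0 (fully open); "gripper_force": force on a finger pad.
Only numpy, scipy, OpenCV 4.12 (cv2) and the standard library are available. Lean on these libraries where they do the work, as an engineer would, in place of code of your own. Each camera call takes 0.05 s, during which the arm holds its last target. There are 200 camera calls.

## Task

Clamp the glass reticle in the vacuum fixture: pick up the reticle plate by its edges only, never touching its face, set it down without dropping it on the chuck, flat and centred between the two end stops so that it covers the seal, and let go. Then draw the knob of the leaning hand plunger straight along its bore, gently and without wrenching it sideways, about 30 mm out, so that the upper groove of the rod shows and the lower one stays inside the barrel. Finish while still holding the plunger there, motionless and in line with its bore, with the reticle plate left lying on the chuck and the other things on the bench left where they are.

Things in the scene. Friction and masses are not known exactly. Their poses are not given: they have to be found in the camera images.
- reticle_plate: Glass reticle in a grey alloy holder: flat rectangular plate 30 (x) x 62 (y) x 8 mm with a window, 40 to 65 g, lying face up on the bench (the smaller plate with two holes is another thing). Origin: centre of its underside, z up. Pinch it across the 30 mm, on its long edges. Either way round on the chuck will do.
- reticle_face: The face of the reticle plate that must not be touched: its top face without a border of 3 mm. Origin: centre of the top face, 8 mm above the plate's underside.
- vacuum_fixture: Fixed alloy base 86 (x) x 196 (y) x 12 mm; origin: centre of its underside, z up, y along it from the chuck to the barrel. Chuck at y = -47 mm: upright open frame 21 (x) x 54 (y) mm with a seal on top, 28 mm above the bench; the plate lies on it lengthwise along y, overhanging 4.5 mm at each long edge. Two end stops, 18 mm wide, 67 mm apart along y, rise 5 mm above the chuck.
- chuck_top (a point): Centre of the chuck's top, where the centre of the reticle plate's underside belongs; axes as the fixture.
- barrel: Hand-pump barrel, a tube 35 mm wide fixed on the fixture, leaning 0.35 rad (20 degrees) from the vertical towards the fixture's -x. Bore 17 mm wide, 58 mm deep. Origin: centre of the bore's floor, 22 mm above the bench; z along the bore, outwards.
- barrel_mouth (a point): Centre of the bore's mouth, 58 mm along the bore from the barrel's origin; axes as the barrel.
- plunger: Steel rod 16 mm wide, 72 mm long, loose in the bore, with a knurled round knob 24 mm wide, 30 mm long on top; 0.2 to 0.33 kg. Origin: rod's lower end, z along the rod; at the start it is home, at the barrel's origin, with 14 mm of rod showing. Dark grooves at 38 and 18 mm from the lower end pass the mouth at 20 and 40 mm of draw. It drops home if let go and binds if pulled off the bore's axis.
- plunger_knob (a point): Middle of the knob on the plunger's axis, 87 mm from the rod's lower end: the place to pinch; axes as the plunger.
- loupe: Bystander: black loupe 37 mm wide, 34 mm tall, beside the mouse near the fixed bench strength tester, whose column, right of the work, is 0.62 m tall: keep the arm clear of that. Leave the loupe alone.
- tweezers: Bystander: black tweezers 130 mm long, lying flat; leave them alone.
- note_pad: Bystander: pad of yellow notes 30 x 70 x 12 mm; leave it alone.
- machined_plate: Bystander: machined metal plate 28 x 44 x 9 mm with two holes; leave it alone.

How it is judged:
By the outcome, as a careful person would: the job done as asked, in the order asked, and still so for the second after the job is handed in, while the arm keeps its last pose, push and grip.
It also fails if it takes over 56 s, if anything falls off the work surface, if the arm or the gripper's body presses on something with over 40 N, if the wrist force passes 120 N, or if a joint passes its speed limit or range.

## Working session

There is one attempt and no reset: what is moved stays moved. The work goes in short steps, each a Python script; the robot and the scene stay as the last script left them, time stands still between calls to the robot, and variables do not carry over. Pictures are saved under pics/ and viewed, at most 10 in all, crops included, and the job is handed in when it is done.

```bash
mkdir -p pics; ls; python3 - <<'E'
from station import ctrl,fingers,status,get_image
import cv2,numpy as np
for n in("side","top"):
    d=get_image(n); cv2.imwrite(f"pics/{n}0.png",d["pixels"][:,:,::-1]); print(n,{k:np.round(v,4).tolist() for k,v in d.items() if k!="pixels"})
print(status.get_state())
E
```

```text
pics
side {'mtx': [[474.7553, 0.0, 317.944], [0.0, 474.7553, 240.1532], [0.0, 0.0, 1.0]], 'k1': -0.0391, 'eye': [0.186, 0.6351, 0.4152], 'orientation': [-112.4125, 0.4776, -153.4188]}
top {'mtx': [[616.9808, 0.0, 324.7805], [0.0, 616.9808, 244.1629], [0.0, 0.0, 1.0]], 'k1': 0.0052, 'eye': [0.3552, -0.0419, 1.2713], 'orientation': [-171.049, -1.0893, -88.7281]}
{'time': 0.1, 'qpos': array([-74.38297797,  39.52897378, -11.14395201,  89.73735273,
         9.01195358,  51.71024724, -12.32532721]), 'qd': array([-0.03837439, -0.02912759,  0.01070215, -0.22240251,  0.02450868,
       -0.02722173, -0.00174897]), 'tau': array([-3.04298752e-03, -5.28504610e+01, -1.27156310e+00, -1.53838062e+01,
       -5.25748939e-02,  1.98746864e-03,  4.37623237e-05]), 'eef_pos': array([0.14774021, 0.60674224, 0.25699043]), 'orientation': array([-1.79905366e+02,  7.17162758e-03,  1.66321388e+02]), 'force': array([ 0.83446056, -0.06984442,  0.38311647]), 'moment': array([ 0.0108331 ,  0.01975599, -0.03750102]), 'gripper_force': 0.0, 'width': 0.9980788500205772}
```

View pics/side0.png

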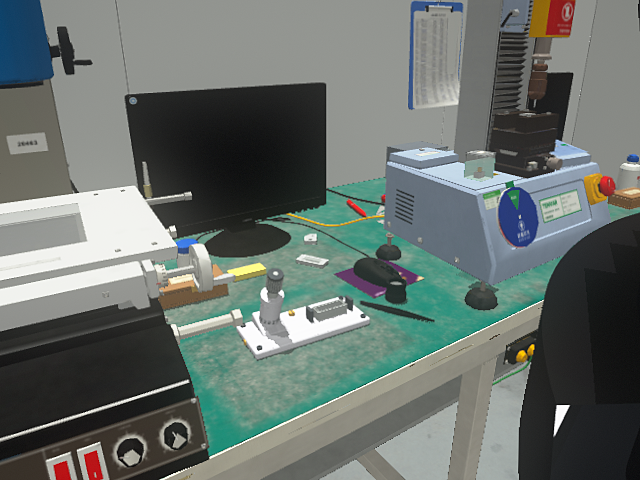

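View pics/top0.png

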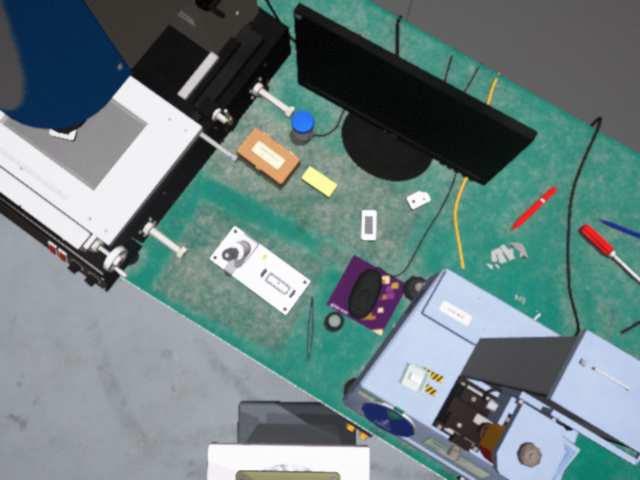

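```bash
cat >h.py <<'E'
import cv2,numpy as np
from scipy.spatial.transform import Rotation as R
from station import ctrl,fingers,status,get_image
def ray(d,uv):
    K=d["mtx"];p=np.array([(uv[0]-K[0,2])/K[0,0],(uv[1]-K[1,2])/K[1,1]]);s=p.copy()
    for _ in range(20): s=p/(1+d["k1"]*(s@s))
    return R.from_euler("xyz",d["orientation"],degrees=True).apply([s[0],s[1],1])
def onz(d,uv,z):
    r=ray(d,uv);e=np.array(d["eye"]);return (e+r*(z-e[2])/r[2])
def proj(d,P):
    c=R.from_euler("xyz",d["orientation"],degrees=True).inv().apply(np.atleast_2d(P)-d["eye"])
    s=c[:,:2]/c[:,2:];s=s*(1+d["k1"]*(s**2).sum(1,keepdims=True));K=d["mtx"]
    return s*[K[0,0],K[1,1]]+[K[0,2],K[1,2]]
def crop(d,u0,v0,w,h,f,name):
    cv2.imwrite(name,cv2.resize(np.ascontiguousarray(d["pixels"][v0:v0+h,u0:u0+w,::-1]),None,fx=f,fy=f,interpolation=cv2.INTER_CUBIC))
E
python3 - <<'E'
from h import *
import pickle
t=get_image("top");s=get_image("side");pickle.dump((t,s),open("im0.pkl","wb"))
crop(t,200,195,200,130,4,"pics/t1.png"); crop(s,230,220,160,140,4,"pics/s1.png")
E
```

```text
(no output)
```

View pics/t1.png

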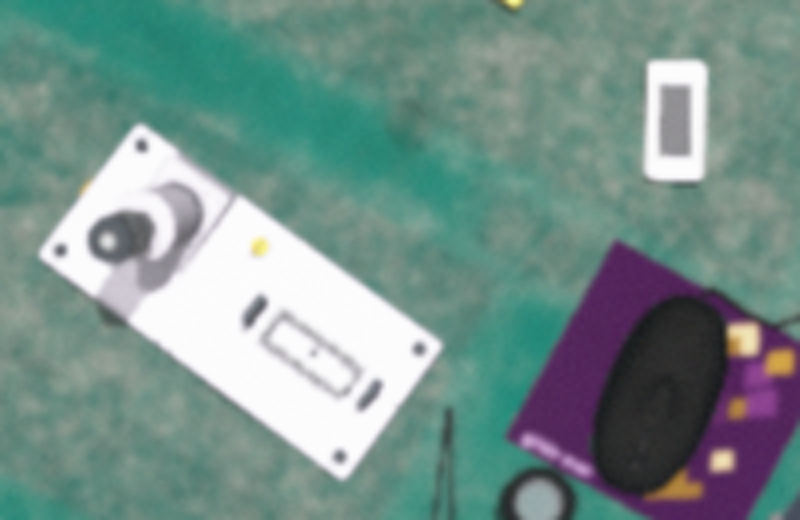

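View pics/s1.png

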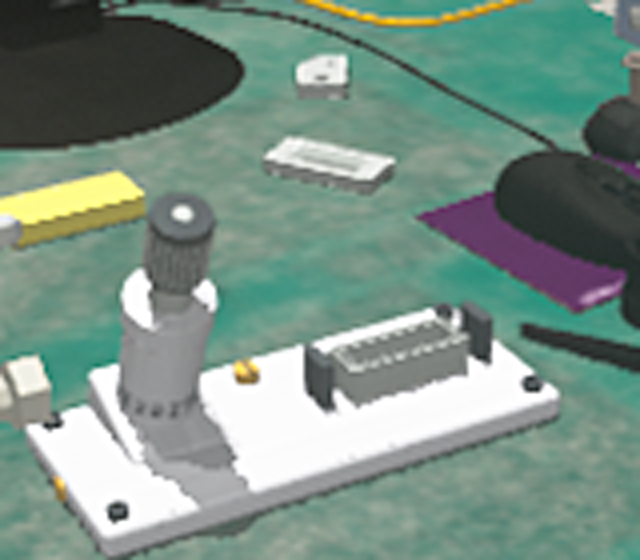

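```bash
cat >fit.py <<'E'
from h import *
import pickle
from scipy.optimize import least_squares
t,s=pickle.load(open("im0.pkl","rb"))
T=lambda a:(np.array(a,float)+.5)/4-.5+[200,195]
S=lambda a:(np.array(a,float)+.5)/4-.5+[230,220]
a=.35;dirv=np.array([-np.sin(a),0,np.cos(a)])
C=np.array([[43,98,12],[-43,98,12],[-43,-98,12],[43,-98,12],[0,-47,28]])/1e3
tuv=T([[139,123],[40,257],[345,480],[441,344],[313,352]]); suv=S([[30,430],[105,545],[560,395]])
def W(p,P): return R.from_euler("z",p[2]).apply(P)+[p[0],p[1],0]
def fit(cams):
    def f(p):
        r=[]
        if 't' in cams: r+=[proj(t,W(p,C))-tuv]
        if 's' in cams: r+=[proj(s,W(p,C[:3]))-suv]
        return np.vstack(r).ravel()
    return least_squares(f,[.45,.05,.9])
for c in("t","s","ts"):
    o=fit(c);p=o.x;print(c,np.round(p[:2],4),np.degrees(p[2]),np.round(o.fun,1))
    def g(q):
        P=W(p,np.array([[q[0],q[1],.022]])+.102*dirv);r=[]
        if 't' in c:r+=[proj(t,P)-T([108,241])]
        if 's' in c:r+=[proj(s,P)-S([183,213])]
        return np.vstack(r).ravel()
    o=least_squares(g,[0,.05]);print("  barrel",o.x,o.fun)
def Q(p,h): return W(p,np.array([[-15,31,h],[15,31,h],[15,-31,h],[-15,-31,h]])/1e3)
tq=T([[649,61],[707,62],[704,181],[645,179]]);sq=S([[263,158],[300,137],[396,162],[375,182]])
# plate: x=along image right etc.
c3=np.array([onz(t,q,.008) for q in tq]);print(np.round(c3,4), c3.mean(0))
c4=np.array([onz(s,q,.008) for q in sq]);print(np.round(c4,4), c4.mean(0))
for c in (c3,c4): print([round(float(np.linalg.norm(c[i]-c[i-1])),4) for i in range(4)])
E
python3 fit.py
```

```text
t [0.4978 0.0706] -34.57385286583665 [-0.1 -0.  -0.8 -0.2 -0.   0.4  0.9  0.1 -0.1 -0.2]
  barrel [0.01633892 0.05262464] [0.00000000e+00 2.84217094e-14]
s [0.4946 0.0751] -34.025363398969176 [-2.  -0.5  0.6 -0.2  1.4  0. ]
  barrel [0.02032662 0.05078761] [0. 0.]
ts [0.4969 0.0718] -34.17494072872015 [-1.   0.6 -1.4  0.6 -0.3  0.6  0.4  0.2 -0.6  0.1 -1.9 -2.   0.5 -2.
  0.9 -1.2]
  barrel [0.01762259 0.05205734] [-0.06987083  0.30215671 -0.18476892 -0.35801523]
[[ 0.6293 -0.1375  0.008 ]
 [ 0.6296 -0.1679  0.008 ]
 [ 0.5664 -0.1669  0.008 ]
 [ 0.5667 -0.1362  0.008 ]] [ 0.59800131 -0.15215723  0.008     ]
[[ 0.627  -0.1351  0.008 ]
 [ 0.6222 -0.1666  0.008 ]
 [ 0.5633 -0.1601  0.008 ]
 [ 0.5626 -0.1341  0.008 ]] [ 0.59375874 -0.14897635  0.008     ]
[0.0627, 0.0304, 0.0632, 0.0307]
[0.0644, 0.0319, 0.0593, 0.026]
```

```bash
cat >>h.py <<'E'
FY=-34.4
a=.35
def down(yaw): return [180,0,yaw]
def plrot(flip,extra):  # tool z = -bore axis
    F=R.from_euler("z",FY,degrees=True)
    z=F.apply([np.sin(a),0,-np.cos(a)]); y=F.apply([0,1,0])*flip
    M=np.stack([np.cross(y,z),y,z],1)
    return (R.from_matrix(M)*R.from_euler("z",extra,degrees=True)).as_euler("xyz",degrees=True)
E
python3 - <<'E'
from h import *
F=R.from_euler("z",FY,degrees=True);f0=np.array([.4963,.0728,0])
ax=F.apply([-np.sin(a),0,np.cos(a)])
kn=f0+F.apply([.018,.052,.022])+.087*ax; ch=f0+F.apply([0,-.047,.048]);print("knob",kn,"chuck",ch)
for y in(-1,179): print("pick",y,ctrl.solve_ik([.5965,-.151,.021],down(y)))
for y in(55.6,-124.4): print("place",y,ctrl.solve_ik(ch,down(y)))
for f in(1,-1):
  for e in(0,90):
    o=plrot(f,e);print("pl",f,e,o,ctrl.solve_ik(kn,o),ctrl.solve_ik(kn+.03*ax,o) is not None)
E
```

```text
knob [0.51591545 0.12239065 0.10372543] chuck [0.46974655 0.03401967 0.048     ]
pick -1 [  4.79639608  58.68466666   9.28368382  99.09045729 -19.93455732
  23.84295677 -62.99543081]
pick 179 [ 29.23850625  62.32070756 -35.89384096  97.69855134  54.94895564
  39.36155893  51.8762359 ]
place 55.6 [-10.18802059  51.39729815   0.71261062 123.89054854  -6.74477189
   4.7470188  -37.421549  ]
place -124.4 [  9.90222399  54.47413103 -32.53206906 122.8631574   75.18595288
  26.91801355  61.68637138]
pl 1 0 [180.          20.05352283 145.6       ] [ -7.19857225  50.4538389  -35.46247327 123.25424343  89.11765815
  44.46544191 -58.1154528 ] True
pl 1 90 [1.59946477e+02 1.27222187e-14 5.56000000e+01] [   9.45130109   66.48138348  -72.02252249  122.44167592   90.79249566
   79.12131003 -144.93405085] True
pl -1 0 [180.         -20.05352283 -34.4       ] [ -9.34001666  49.56633759 -31.723716   123.36593677  89.11361233
  41.46711337 121.54123212] True
pl -1 90 [-159.94647717    0.         -124.4       ] [-34.98138591  47.61106895  10.51653389 124.74817546  96.79611783
  10.09513395  21.03808688] True
```

```bash
python3 - <<'E'
from h import *
ctrl.movel([.148,.55,.42],max_speed=.3)
ctrl.movel([.28,.35,.42],max_speed=.3)
ctrl.move_ptp([.45,-.05,.32],down(179))
fingers.command_gripper(.6)
ctrl.move_ptp([.5965,-.151,.12],down(179))
st=status.get_state();print(st["time"],st["eef_pos"],st["orientation"],st["width"],st["qpos"],st["force"])
t=get_image("top");s=get_image("side")
crop(t,310,150,120,110,5,"pics/t2.png")
crop(s,250,200,120,110,5,"pics/s2.png")
a1=cv2.imread("pics/t2.png");b=cv2.imread("pics/s2.png")
cv2.imwrite("pics/ts2.png",cv2.resize(np.hstack([a1,b]),(800,367)))
E
```

```text
5.225 [ 0.59669229 -0.15035015  0.12092681] [1.79974069e+02 5.31249613e-02 1.79030394e+02] 0.6004679245968554 [  6.72649727  49.21680614   5.66193547  98.09678352  -7.94086758
  33.02855115 106.12883723] [ 0.473318    1.1429222  -0.37329932]
```

View pics/ts2.png

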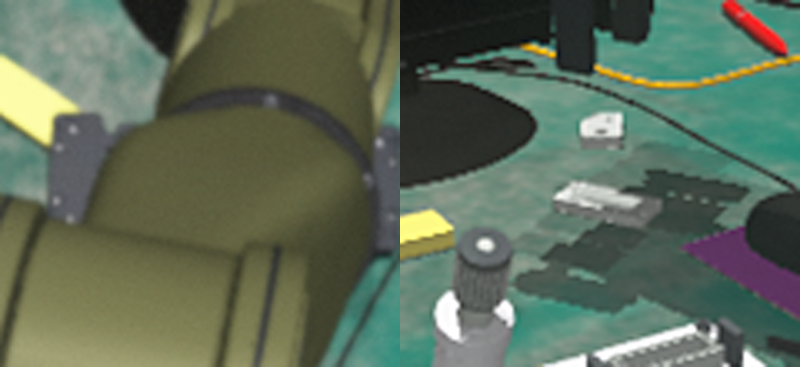

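```bash
python3 - <<'E'
from h import *
ctrl.movel([.5965,-.151,.04],max_speed=.12)
print(ctrl.movel([.5965,-.151,.021],max_speed=.04,max_force=5))
s=get_image("side");crop(s,270,210,100,75,8,"pics/s3.png")
st=status.get_state();print(st["time"],st["eef_pos"],st["force"])
E
```

```text
False
6.8167 [ 0.59656194 -0.15104321  0.02101265] [-0.46438671 -0.42892552 -0.51529594]
```

View pics/s3.png

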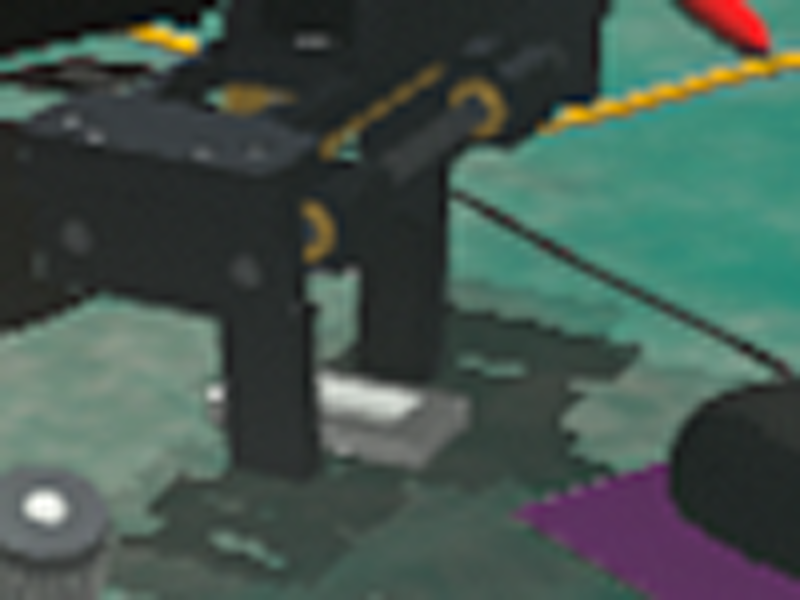

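```bash
python3 - <<'E'
from h import *
import pickle
t,s=pickle.load(open("im0.pkl","rb"))
c=lambda uv:np.round((uv-[270,210]+.5)*8-.5)
F=np.array([[x,y,.002] for x in(.6055,.5875) for y in(-.1071,-.1246)])
print("near finger (x+out,x+in,x-out,x-in)",c(proj(s,F)).tolist())
F[:,1]=[-.1949,-.1774]*2;print("far finger",c(proj(s,F)).tolist())
for cx,cy,y in((.598,-.1522,-1.1),(.5965,-.151,-1.1)):
    P=R.from_euler("z",y,degrees=True).apply(np.array([[31,15,8],[-31,15,8],[-31,-15,8],[31,-15,8],[-31,15,0],[31,15,0]])/1e3)+[cx,cy,0]
    print(c(proj(s,P)).tolist())
E
```

```text
near finger (x+out,x+in,x-out,x-in) [[228.0, 476.0], [261.0, 449.0], [292.0, 490.0], [324.0, 462.0]]
far finger [[386.0, 347.0], [356.0, 371.0], [446.0, 359.0], [417.0, 384.0]]
[[204.0, 391.0], [418.0, 437.0], [471.0, 392.0], [261.0, 349.0], [418.0, 466.0], [205.0, 419.0]]
[[207.0, 394.0], [421.0, 440.0], [475.0, 395.0], [264.0, 351.0], [421.0, 469.0], [207.0, 422.0]]
```

```bash
python3 - <<'E'
from h import *
fingers.command_gripper(.2)
st=status.get_state();print(st["time"],st["width"]*88,st["gripper_force"])
ctrl.movel([.5965,-.151,.12],max_speed=.12)
F=R.from_euler("z",FY,degrees=True);ch=np.array([.4969,.0720,0])+F.apply([0,-.047,0])
o=down(-124.4)
off=R.from_euler("z",56.6,degrees=True).apply([.001,0,0])
g=ch-off;print(g)
ctrl.move_ptp([g[0],g[1],.12],o)
ctrl.movel([g[0],g[1],.059],max_speed=.1)
s=get_image("side");cv2.imwrite("pics/s4f.png",s["pixels"][:,:,::-1]);crop(s,290,265,100,75,8,"pics/s4.png")
st=status.get_state();print(st["time"],st["eef_pos"],st["orientation"],st["width"]*88,st["gripper_force"],st["force"])
E
```

```text
7.2917 29.21016391072162 30.00011533498764
[0.46979607 0.03238482 0.        ]
9.9667 [0.4701934  0.03214596 0.05941013] [-1.79957862e+02  2.61944214e-02 -1.24435831e+02] 29.563090102459135 29.99991238117218 [ 0.04664005  0.37281714 -0.04404243]
```

View pics/s4.png

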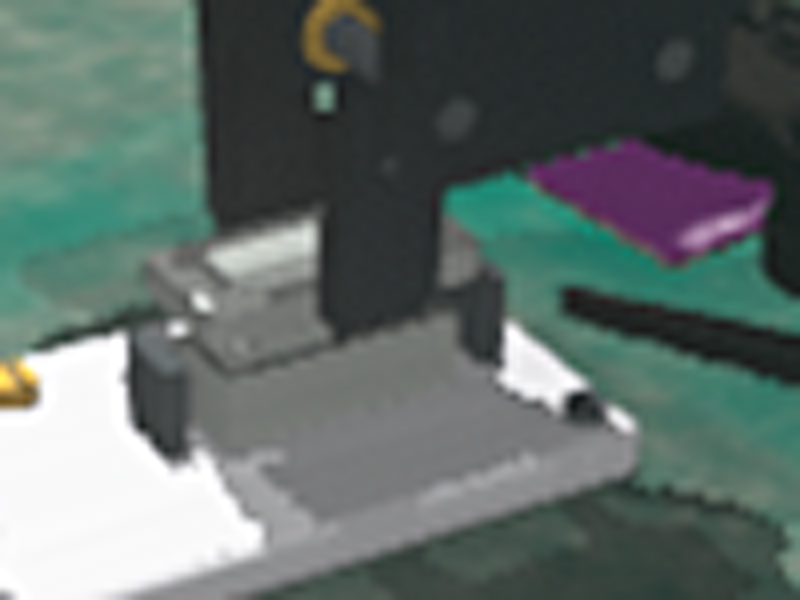

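```bash
python3 - <<'E'
from h import *
import pickle
t,s=pickle.load(open("im0.pkl","rb"))
c=lambda uv:np.round((uv-[290,265]+.5)*8-.5).tolist()
c1=lambda uv:np.round((uv-[230,220]+.5)*4-.5).tolist()
b=lambda P,z:np.array([[x,y,zz] for zz in z for x,y in P])/1e3
# plate predicted from robot: centre TCP + 1mm along offset
tcp=np.array([.4702,.03215,0]);off=R.from_euler("z",56.6,degrees=True).apply([.001,0,0])
P=R.from_euler("z",FY,degrees=True).apply(b([(-15,31),(15,31),(-15,-31),(15,-31)],(38,46)))*1+tcp+off
P[:,2]=[.038]*4+[.046]*4
print("plate bot/top",c(proj(s,P)))
for p in((.4978,.0706,-34.5),(.4946,.0751,-34.1),(.4969,.0720,-34.4)):
    G=lambda Q:R.from_euler("z",p[2],degrees=True).apply(Q)+[p[0],p[1],0]
    st=G(b([(-9,-13.5),(9,-13.5),(-9,-80.5),(9,-80.5)],(33,)))
    chk=G(b([(-10.5,-20),(10.5,-20),(-10.5,-74)],(28,12)))
    base=G(b([(-43,-98),(-43,98)],(12,0)))
    print(p,"\n stop inner",c(proj(s,st)),c1(proj(s,st)),"\n chuck",c(proj(s,chk)),c1(proj(s,chk)),"\n base",c(proj(s,base)),c1(proj(s,base)))
E
python3 - <<'E'
import cv2
a=cv2.imread('pics/side0.png')
x=cv2.resize(a[285:333,290:365],None,fx=10,fy=10,interpolation=cv2.INTER_CUBIC);cv2.imwrite('pics/s5.png',x)
E
```

```text
plate bot/top [[217.0, 351.0], [144.0, 284.0], [488.0, 272.0], [409.0, 210.0], [217.0, 315.0], [144.0, 249.0], [489.0, 237.0], [410.0, 175.0]]
(0.4978, 0.0706, -34.5) 
 stop inner [[192.0, 360.0], [149.0, 319.0], [482.0, 275.0], [435.0, 238.0]] [[336.0, 360.0], [314.0, 339.0], [481.0, 317.0], [457.0, 299.0]] 
 chuck [[225.0, 377.0], [174.0, 329.0], [458.0, 308.0], [225.0, 447.0], [175.0, 398.0], [457.0, 376.0]] [[352.0, 368.0], [327.0, 344.0], [469.0, 334.0], [352.0, 403.0], [327.0, 379.0], [468.0, 368.0]] 
 base [[646.0, 418.0], [-269.0, 709.0], [644.0, 470.0], [-265.0, 764.0]] [[563.0, 389.0], [105.0, 534.0], [562.0, 415.0], [107.0, 562.0]]
(0.4946, 0.0751, -34.1) 
 stop inner [[196.0, 374.0], [152.0, 333.0], [487.0, 287.0], [439.0, 249.0]] [[338.0, 367.0], [316.0, 346.0], [483.0, 323.0], [459.0, 304.0]] 
 chuck [[229.0, 391.0], [177.0, 343.0], [463.0, 320.0], [230.0, 461.0], [178.0, 412.0], [462.0, 389.0]] [[354.0, 375.0], [328.0, 351.0], [471.0, 340.0], [355.0, 410.0], [329.0, 386.0], [471.0, 374.0]] 
 base [[652.0, 431.0], [-265.0, 729.0], [650.0, 483.0], [-261.0, 785.0]] [[566.0, 395.0], [107.0, 544.0], [565.0, 421.0], [109.0, 572.0]]
(0.4969, 0.072, -34.4) 
 stop inner [[192.0, 364.0], [149.0, 323.0], [483.0, 279.0], [436.0, 241.0]] [[336.0, 362.0], [314.0, 341.0], [481.0, 319.0], [458.0, 300.0]] 
 chuck [[226.0, 381.0], [175.0, 333.0], [460.0, 312.0], [226.0, 451.0], [176.0, 402.0], [458.0, 380.0]] [[353.0, 370.0], [327.0, 346.0], [470.0, 336.0], [353.0, 405.0], [328.0, 381.0], [469.0, 370.0]] 
 base [[647.0, 422.0], [-268.0, 715.0], [645.0, 474.0], [-264.0, 770.0]] [[563.0, 391.0], [106.0, 537.0], [562.0, 417.0], [108.0, 565.0]]
```

View pics/s5.png

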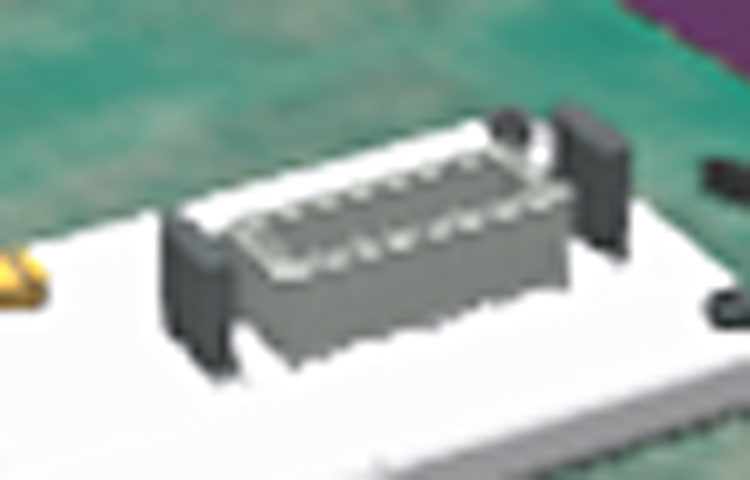

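```bash
python3 - <<'E'
import cv2,numpy as np
a=cv2.imread('pics/s4f.png')[287:327,303:359]
f=14
x=cv2.resize(a,None,fx=f,fy=f,interpolation=cv2.INTER_LANCZOS4);x=cv2.convertScaleAbs(x,alpha=1.5,beta=10)
def m(p): # s4 coords -> crop
    px=(np.array(p)+.5)/8-.5+[290,265]; return tuple(np.int32((px-[303,287]+.5)*f-.5))
P=[[217,351],[144,284],[488,272],[217,315],[144,249],[489,237]]
for q in P: cv2.circle(x,m(q),3,(0,0,255),1)
for q in [[226,381],[460,312],[175,333]]: cv2.circle(x,m(q),3,(255,0,0),1)
cv2.imwrite('pics/s6.png',x);print(x.shape)
E
```

```text
(560, 784, 3)
```

View pics/s6.png

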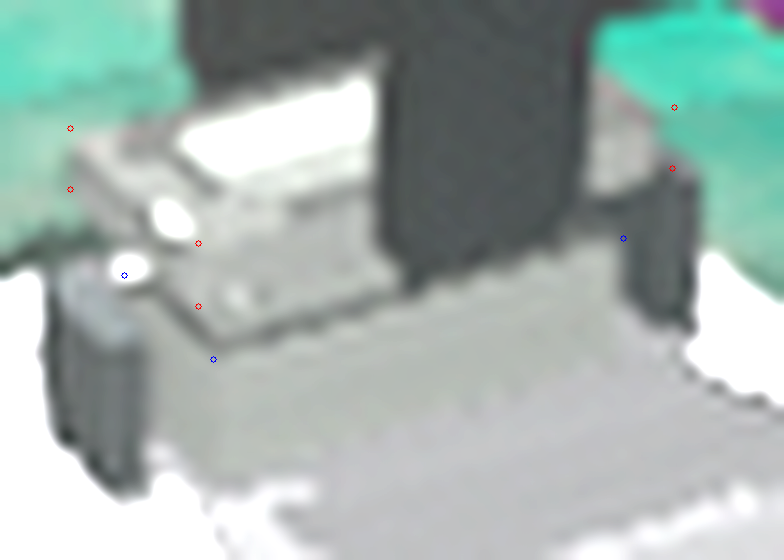

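```bash
python3 - <<'E'
from h import *
import pickle
t,s=pickle.load(open("im0.pkl","rb"))
c=lambda uv:np.round((uv-[303,287]+.5)*14-.5).tolist()
tcp=np.array([.4702,.03215,.0594])
Fr=R.from_euler("z",FY,degrees=True)
i,o=.0148,.0323
F=Fr.apply(np.array([[-i,.009,-.019],[-o,.009,-.019],[-o,-.009,-.019],[-i,-.009,-.019],[i,.009,-.019],[o,.009,-.019]]))+tcp
print("near in+y,out+y,out-y,in-y; far in+y,out+y",c(proj(s,F)))
st=status.get_state();print(st["force"],st["moment"])
E
```

```text
near in+y,out+y,out-y,in-y; far in+y,out+y [[377.0, 235.0], [458.0, 304.0], [597.0, 263.0], [515.0, 195.0], [248.0, 123.0], [175.0, 59.0]]
[ 0.04664005  0.37281714 -0.04404243] [0.09288165 0.05103241 0.0428982 ]
```

```bash
python3 - <<'E'
from h import *
S=lambda:status.get_state()
g=np.array([.4704,.0304,.0590]);yd=R.from_euler("z",FY,degrees=True).apply([0,1,0])
ctrl.movel(g,max_speed=.03)
hit=ctrl.movel([g[0],g[1],.0512],max_speed=.02,max_force=3)
st=S();print(st["time"],hit,st["eef_pos"],st["force"])
if not hit:
    r=[]
    for d in(1,-1):
        f0=S()["force"]@yd
        h=ctrl.movel(np.r_[g[:2],.0512]+yd*d*.004,max_speed=.01,max_force=2.5)
        st=S();y=(st["eef_pos"]-g)@yd;r.append(y);print(d,h,y*1e3,st["force"]@yd-f0,st["width"]*88)
    ctrl.movel(np.r_[g[:2],.0512]+yd*np.mean(r),max_speed=.01)
    st=S();print(st["time"],st["eef_pos"],st["force"])
E
```

```text
10.7583 False [0.47025988 0.0303736  0.05102238] [ 0.28081296 -0.42584328 -0.5271135 ]
1 True 2.2180672422724492 -0.030922670320073925 29.49942632215921
-1 True -2.678111727372433 0.7613237210495717 29.17607640292147
12.0333 [0.4702261  0.03024853 0.05114218] [ 0.1369084   0.86493141 -0.07681494]
```

```bash
python3 - <<'E'
from h import *
g=status.get_state()["eef_pos"]
h=ctrl.movel([.47025,.0302,.0480],max_speed=.01,max_force=2.5)
st=status.get_state();print(st["time"],h,st["eef_pos"],st["force"])
fingers.command_gripper(.5)
st=status.get_state();p=st["eef_pos"];print(st["time"],p,st["width"]*88)
ctrl.movel([p[0],p[1],.13],max_speed=.12)
# back off toward the robot-left to unblock the top camera
F=R.from_euler("z",FY,degrees=True)
f0=np.array([.4978,.0706,0]);ax=F.apply([-np.sin(a),0,np.cos(a)])
kn=f0+F.apply([.0165,.0525,.022])+.090*ax
ctrl.move_ptp(kn+.09*ax+[-.12,.10,.05],plrot(-1,0))
t=get_image("top");s=get_image("side")
cv2.imwrite("pics/t7f.png",t["pixels"][:,:,::-1]);cv2.imwrite("pics/s7f.png",s["pixels"][:,:,::-1])
a1=cv2.resize(t["pixels"][215:325,235:315,::-1],None,fx=5,fy=5,interpolation=cv2.INTER_CUBIC)
b1=cv2.resize(s["pixels"][265:375,230:380,::-1][:, 0:80*1+70],None,fx=5,fy=5,interpolation=cv2.INTER_CUBIC)
x=np.hstack([a1,b1[:,350:]]);print(x.shape);cv2.imwrite("pics/x7.png",x)
st=status.get_state();print(st["time"],st["qpos"],st["eef_pos"])
E
```

```text
12.325 True [0.47028731 0.0301462  0.04907343] [-0.30640446  0.46890587  5.35023734]
12.7417 [0.46993906 0.0302032  0.04862926] 43.95069646206113
(550, 800, 3)
14.675 [-56.0094142   28.45712084   4.92818238 127.51793268  39.36973257
  28.63689922 148.06161821] [0.37100561 0.23758046 0.24059163]
```

View pics/x7.png

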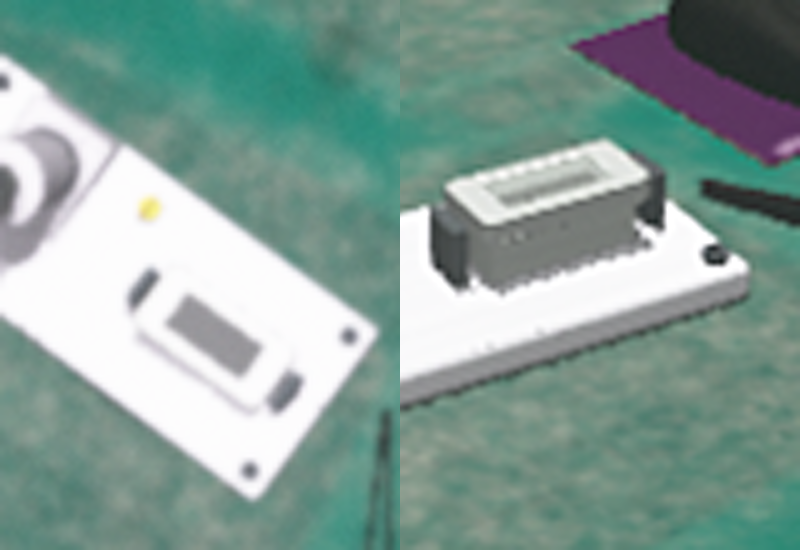

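```bash
python3 - <<'E'
from h import *
import pickle
t,s=pickle.load(open("im0.pkl","rb"))
im=cv2.imread("pics/t7f.png")[262:300,258:298].astype(float)
w=np.clip(220-im.mean(2),0,80); lab=(w>20).astype(np.uint8)
n,L,stt,cen=cv2.connectedComponentsWithStats(lab)
i0=cv2.imread("pics/top0.png")
for i in range(1,n):
    if stt[i,4]>40:
        m=(cv2.dilate((L==i).astype(np.uint8),np.ones((3,3)))>0)*w
        if cen[i].min()<3:continue
        yy,xx=np.mgrid[:38,:40];c=np.array([(xx*m).sum(),(yy*m).sum()])/m.sum()+[258,262]
        W=onz(t,c,.036);p=cv2.minAreaRect(np.argwhere(L==i)[:,::-1].astype(np.int32))
        d=R.from_euler("z",34.5,degrees=True).apply(W-[.4978,.0706,0]);print(stt[i,4],c,W,"fix frame mm",d*1e3,p)
E
```

```text
145 [277.4147281  281.75234139] [0.47162469 0.03222647 0.036     ] fix frame mm [  0.16324402 -46.45049111  36.        ] ((19.46000099182129, 19.720001220703125), (18.399999618530273, 7.800000190734863), 36.869895935058594)
```

```bash
cat >>h.py <<'E'
FY=-34.45
F=R.from_euler("z",FY,degrees=True);f0=np.array([.4978,.0706,0]);ax=F.apply([-np.sin(a),0,np.cos(a)])
yd=F.apply([0,1,0]);xd=np.cross(yd,ax)
b0=f0+F.apply([.0165,.0524,.022]);kn=b0+.0875*ax
def rel(): 
    st=status.get_state();d=st["eef_pos"]-kn;f=st["force"]
    return "t %.1f pos xd,yd,ax mm %s F %s M %s w %.1f gf %.1f"%(st["time"],np.round([d@xd*1e3,d@yd*1e3,d@ax*1e3],2),np.round([f@xd,f@yd,f@ax],2),np.round(st["moment"],2),st["width"]*88,st["gripper_force"])
E
python3 - <<'E'
from h import *
o=plrot(-1,0)
ctrl.move_ptp(kn+.07*ax,o);print(status.get_state()["qpos"]);print(rel())
print(ctrl.movel(kn,max_speed=.06,max_force=4));print(rel())
s=get_image("side");crop(s,250,215,100,75,8,"pics/s8.png")
c=lambda uv:np.round((uv-[250,215]+.5)*8-.5).tolist()
print(c(proj(s,[kn+.015*ax,kn-.015*ax])))
E
```

```text
[-38.0865424   39.19992468  10.95073872 124.96529865  56.09972433
  13.3550469  150.95215016]
t 15.4 pos xd,yd,ax mm [-0.84  0.31 70.13] F [-0.04  0.96 -0.26] M [0.21 0.46 0.06] w 44.3 gf 0.0Traceback (most recent call last):
  File "<stdin>", line 4, in <module>
station.MotionError: the arm cannot follow that straight line within its joint ranges
```

```bash
python3 - <<'E'
from h import *
o=plrot(1,0)
ctrl.move_ptp(kn+.07*ax,o);print(status.get_state()["qpos"]);print(rel())
print(ctrl.movel(kn,max_speed=.06,max_force=4));print(rel())
s=get_image("side");crop(s,250,215,100,75,8,"pics/s8.png")
c=lambda uv:np.round((uv-[250,215]+.5)*8-.5).tolist()
print(c(proj(s,[kn+.015*ax,kn-.015*ax])))
E
```

```text
[-38.21994287  39.13142579  10.98038018 124.96321034  56.13511117
  13.36159215 150.95806146]
t 15.7 pos xd,yd,ax mm [-1.15  1.15 70.94] F [-0.03  0.08 -0.03] M [ 0.21  0.36 -0.  ] w 44.1 gf 0.0Traceback (most recent call last):
  File "<stdin>", line 4, in <module>
station.MotionError: the arm cannot follow that straight line within its joint ranges
```

```bash
python3 - <<'E'
from h import *
ctrl.move_ptp(kn+.13*ax,plrot(1,0)); print(rel())
ctrl.goto_joints([-7.2,36,-35.5,123.2,89.1,44.5,-58.1]);print(rel())
q=ctrl.solve_ik(kn+.07*ax,plrot(1,0));print(q)
if abs(q[6])<140:
    ctrl.goto_joints(q);print(rel())
    print(ctrl.movel(kn,max_speed=.06,max_force=4));print(rel(),status.get_state()["qpos"])
    s=get_image("side");crop(s,250,215,100,75,8,"pics/s8.png")
    c=lambda uv:np.round((uv-[250,215]+.5)*8-.5).tolist()
    print(c(proj(s,[kn+.015*ax,kn-.015*ax])))
E
```

```text
t 17.2 pos xd,yd,ax mm [-2.7000e-01 -9.0000e-02  1.2997e+02] F [-0.4   0.   -0.31] M [0.08 0.27 0.02] w 43.9 gf 0.0
t 19.2 pos xd,yd,ax mm [ 77.73  29.93 119.37] F [-0.68  0.5  -0.5 ] M [ 0.16  0.49 -0.03] w 44.0 gf 0.0
[ -9.18535589  41.86660679 -35.56237628 123.44054149  76.66954577
  43.07810677 -49.19961744]
t 19.7 pos xd,yd,ax mm [ 0.45  0.38 69.94] F [ 0.54  0.05 -0.55] M [0.12 0.26 0.03] w 44.1 gf 0.0
False
t 21.0 pos xd,yd,ax mm [0.03 0.25 0.33] F [0.18 0.47 0.36] M [0.13 0.23 0.01] w 43.9 gf 0.0 [ -8.78759006  49.64590754 -32.49939877 123.32319828  89.03731198
  42.03865995 -58.24029611]
[[204.0, 460.0], [187.0, 578.0]]
```

```bash
python3 - <<'E'
from h import *
tgt=kn.copy()
fy=lambda: np.mean([ (ctrl.hold(.02),status.get_state()["force"]@yd)[1] for _ in range(4)])
base=fy();w=30.
while w>23.5:
    fingers.command_gripper(w/88)
    f=fy()-base; st=status.get_state()
    if abs(f)>1.2:
        print("w",w,"f",round(f,2),rel())
        for _ in range(6):
            tgt+=yd*np.sign(f)*.0005; ctrl.movel(tgt,max_speed=.01)
            f2=fy()-base
            if abs(f2)<.7: break
        print("  ->",round(f2,2),rel())
    if st["gripper_force"]>8: break
    w-=1
print(w,rel())
np.save("tgt.npy",tgt)
E
```

```text
w 24.0 f -1.33 t 23.3 pos xd,yd,ax mm [ 0.06 -0.3  -0.03] F [ 1.11 -1.39  1.27] M [-0.03  0.38 -0.08] w 24.0 gf 0.6
  -> -0.58 t 23.6 pos xd,yd,ax mm [-0.   -0.45 -0.03] F [ 0.67 -0.19  0.22] M [ 0.08  0.31 -0.05] w 24.1 gf 0.2
23.0 t 23.6 pos xd,yd,ax mm [-0.   -0.45 -0.03] F [ 0.67 -0.19  0.22] M [ 0.08  0.31 -0.05] w 24.1 gf 0.2
```

```bash
python3 - <<'E'
from h import *
tgt=np.load("tgt.npy")
fingers.command_gripper(.2);ctrl.hold(.1);print(rel())
for k in range(1,11):
    p=tgt+ax*.003*k
    h=ctrl.movel(p,max_speed=.02,max_force=12)
    ctrl.hold(.05);f=status.get_state()["force"];fl=np.array([f@xd,f@yd])
    print(k,h,rel())
    if h: break
    if k<10:
        c=np.where(abs(fl)>1.5,np.clip(fl*.00012,-.0004,.0004),0)
        tgt=tgt+xd*c[0]+yd*c[1]
np.save("tgt.npy",tgt)
E
```

```text
t 23.9 pos xd,yd,ax mm [-0.02 -0.43  0.01] F [-0.3  -0.74 -0.33] M [ 0.09  0.34 -0.04] w 23.1 gf 30.0
1 False t 24.3 pos xd,yd,ax mm [ 0.02 -0.51  2.99] F [-0.34 -0.14 -2.3 ] M [0.13 0.29 0.02] w 23.1 gf 30.0
2 False t 24.6 pos xd,yd,ax mm [-0.   -0.45  6.12] F [ 0.11 -0.5  -2.55] M [ 0.13  0.38 -0.04] w 22.9 gf 30.0
3 False t 25.0 pos xd,yd,ax mm [ 0.01 -0.44  9.11] F [-0.86 -0.94 -2.04] M [0.14 0.3  0.01] w 23.2 gf 30.0
4 False t 25.3 pos xd,yd,ax mm [-0.02 -0.41 12.11] F [-0.3   0.38 -2.14] M [ 0.16  0.27 -0.05] w 23.2 gf 30.0
5 False t 25.7 pos xd,yd,ax mm [-1.000e-02 -4.400e-01  1.509e+01] F [-0.18 -0.09 -2.67] M [ 0.2   0.32 -0.02] w 22.8 gf 30.0
6 False t 26.0 pos xd,yd,ax mm [-0.03 -0.42 18.1 ] F [-0.44 -0.47 -2.29] M [ 0.2   0.37 -0.01] w 23.0 gf 30.0
7 False t 26.4 pos xd,yd,ax mm [ 0.   -0.44 21.1 ] F [-0.71  1.08 -1.97] M [0.27 0.35 0.03] w 23.0 gf 30.0
8 False t 26.7 pos xd,yd,ax mm [-0.   -0.45 24.08] F [-0.26  0.3  -2.42] M [0.25 0.36 0.02] w 23.4 gf 30.0
9 False t 27.1 pos xd,yd,ax mm [-0.   -0.45 27.08] F [-1.19  0.66 -2.26] M [0.25 0.36 0.03] w 22.8 gf 30.0
10 False t 27.4 pos xd,yd,ax mm [-1.000e-02 -4.300e-01  3.009e+01] F [-1.07  0.53 -3.09] M [0.23 0.4  0.04] w 22.7 gf 30.0
```

```bash
python3 - <<'E'
from h import *
from station import ticket
ctrl.hold(.5);print(rel(),abs(status.get_state()["qd"]).max())
print(ticket.finish_job())
E
```

```text
t 27.9 pos xd,yd,ax mm [-1.000e-02 -4.900e-01  2.997e+01] F [-0.92  0.45 -2.1 ] M [ 0.27  0.42 -0.04] w 23.3 gf 30.0 0.10520054288378622
the job is handed in; nothing more can be done
None
```

I handed the job in at 27.9 s: the reticle lies released on the chuck, centred between the stops, and the gripper is holding the plunger 30 mm out along its bore, with side forces of about 1 N; I inferred the draw from arm position and force and did not check the grooves by camera.

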